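Load the kitchen scale's battery and click its slide cover home

TASK

The kitchen scale lies face down with its battery bay open. Lay the block battery flat in the bay with its terminals at the brass contacts, then set the cover into the recess, just short of its lips, and slide it home against the leaf spring until its springy tab clicks down behind the ledge. Bear down lightly as you push so that the scale does not skid, push no further than the click needs so that the leaf spring is not overbent, and leave the tape, timer, teaspoon and peg where they are.

Things in the scene. Friction and masses are not known exactly. Their poses are not given: they have to be found in the camera images.
- scale: kitchen scale, loose, face down on its rubber-skinned platform, about 1.3 kg. Platform 210x160 mm, grey case 196x146, upturned back at z 35; four rubber feet to z 45 at x +-79, y +-53. Origin: centre of the underside, on the worktop; z up, +x = the way the cover slides shut. A recess in the back, x -68 to 48.5, |y| < 34.5, takes battery and cover. All in mm, own frame
- scale_rail (a point): on the left ledge, at (-60, 30, 27) mm of the scale: along each side of the recess runs a ledge, |y| 27.5 to 34.5, top z 27, that carries the cover's tongues. Between the ledges is a pocket, floor z 8
- scale_lip (a point): rear end of the left front lip, at (27, 31, 33) mm of the scale. Two lips a side hang over the ledges: |y| > 28.5, z 31.2 to 35 (slots 4.2 high), at x -29 to -12 and x 27 to 44, bevelled at their -x ends; the upper inner edges of lips and recess walls are bevelled by 2.3 mm; elsewhere the ledges are open from above
- scale_catch (a point): middle of the round top of the catch ledge, at (-43.8, 0, 26) mm of the scale: a cross wall 2.6 mm thick, |y| < 11. The tab's nib must ride over it and drop in on its +x side
- scale_buffer: steel leaf spring at the far end of the recess, 22 mm wide, z 28 to 33, front face at x 41.5 mm of the scale when free; gives to +x at about 3.8 N/mm. It meets the cover 2.5 mm before home and afterwards presses it back on the catch with about 12 N; a cover let go before the click is pushed back out. Overbent above 24 N. Origin at (45.5, 0, 30.5) of the scale when free, moves with the leaf
- scale_bay (a point): the battery's place: centre of the pocket floor, (0, 0, 8) mm of the scale. The battery's length lies along the scale's y, between low walls (to z 20) at x +-15 and y +-26; the walls at x +-15 stand only at |y| > 16, so fingers have room at |x| 15 to 41, |y| < 16. Two brass contact leaves are on the wall at y +26
- scale_home (a point): where the cover's origin lies when it is home, held on its catch, (0, 0, 22) mm of the scale; the cover's axes are then the scale's
- cover: grey battery cover, 88 (x) x 66 (y) mm, 45-75 g, lying grip side up. Origin: centre of its underside (bottom of four 5 mm feet), z up, +x its leading end. mm: panel |x| < 44, |y| < 27, z 5 to 12.5; four side tongues |y| 27 to 33, z 5 to 8, at x -28 to -12 and 28 to 44. Plastic slides on plastic with friction about 0.2
- cover_grip (a point): middle of the cover's ribbed cross grip, (6, 0, 17) mm of the cover: a bar 10 (x) x 38 (y) x 9 (z 12.5 to 21.5) mm. Pinch it across its 10 mm. To enter the recess from above, the cover must be 18 to 23 mm short of home (-x); on the ledges its origin is at scale z 22; play in the rails is 1.5 mm to each side and 1.2 mm upwards
- cover_tab (a joint): sprung tab at the cover's trailing (-x) end, 16 x 20 mm, hinged about y at (-24, 0, 11) mm of the cover. 0 rad = flat, at rest; grows as its end lifts, to 0.35 at most. It rises from 7 mm before home, to about 0.1-0.2, and drops to 0 with a click at home or up to 1 mm past it; that takes a push of 8-20 N, best with some 10 N bearing down against skidding
- cover_nib (a point): lower edge of the tab's nib, at (-41.8, 0, 0.5) mm of the cover when the tab is flat; the leading face slopes at 35 degrees, the -x face (x -42.5) is square
- battery: rectangular block battery lying flat, 26.5 (x) x 48.5 (y, with terminals) x 17.5 (z) mm, 46 g, dark grey, silver at the terminal end. Origin: centre of the underside, z up, +y towards the terminals. Pinch it across x
- battery_terminals (a point): middle of the ends of the two round snap terminals, at (0, 24.25, 8.75) mm of the battery
- tape: bystander: roll of masking tape lying flat, 98 mm dia., 25 mm high, near the back
- timer: bystander: round kitchen timer, 66 mm dia., 51 mm high, near the back
- teaspoon: bystander: metal teaspoon, 130 mm long, at the worktop's front edge
- peg: bystander: wooden clothes peg, 72 mm long, 12 mm high, behind the scale
Not all that is in view belongs to the job. What is meant by the battery is not white, and is the smaller of those in its own colour.

How it is judged:
On the way:
1. the battery lies flat in the bay, terminals towards the brass contacts, and is let go (z of battery in the frame of scale below 0.0105 m and horizontal distance between battery and scale_bay below 0.005 m and y of battery_terminals in the frame of scale above 0.018 m and contact force between battery and the fingers below 0.1 N), for 0.2 s.
At the end, for the whole second after the job is handed in: Battery flat on the bay floor (2.5 mm in height, 5 mm in plan), terminals at the contacts; cover at most 2 mm short of home and within 3 mm of it in all, level within 2 degrees, its tab sprung back flat behind the ledge (under 0.03 rad), at rest (z of battery in the frame of scale below 0.0105 m and horizontal distance between battery and scale_bay below 0.005 m and y of battery_terminals in the frame of scale above 0.018 m and x of cover in the frame of scale above -0.002 m and distance between cover and scale_home below 0.003 m and angle between the z axis of cover and the z axis of scale, either way round below 0.035 rad and value of joint cover_tab below 0.03 rad and linear speed of cover below 0.01 m/s); the robot touches nothing.
It fails at once if the leaf spring is overbent: more than 24 N between cover and leaf spring (contact force between cover and scale_buffer above 24 N).
It fails at once if the arm or its fingers press on the scale's case with more than 20 N (contact force between the arm and scale above 20 N).
It fails at once if the tape, timer, teaspoon or peg is moved more than 30 mm (distance of any of tape, timer, teaspoon, peg from where it was at the start of the episode above 0.03 m).
It fails at once if the scale is pushed more than 12 mm along the worktop (distance of scale from where it was at the start of the episode above 0.012 m).
It also fails if it takes over 61 s, if anything falls off the work surface, if the arm or the gripper's body presses on something with over 40 N, if the wrist force passes 120 N, or if a joint passes its speed limit or range.

ROBOT

A 6-joint arm with a two-finger parallel gripper is mounted at the origin on a cart in front of the work surface, level with it; the furniture and walls round the work are solid. World frame = base frame: x ahead of the robot, y to its left, z up, the work surface at z = 0. Lengths are in m, angles in rad, forces in N, time in s.
With the tool pointing down it reaches from about 0.325 to 0.875 m from the base axis. Payload 4.4 kg.
Tool frame: the origin (TCP) lies at the very end of the fingers, on their centre line; the grasp point (between the pads) lies 19 mm behind it; z points along the fingers, y is the line along which they close (so a half turn about z gives the same grasp; the last joint's range is limited). The gripper opens to 85 mm and grips with 20 to 120 N. Pads are 22 mm wide; open, the fingers measure 114 mm over their backs; the gripper's body (76 mm by 85 mm) begins 54 mm behind the grasp point. The pads swing forward as they close: fully open they stand 13 mm farther back than shut.
Start: joints at [-1.282, 0.207, 1.542, -0, 1.393, -0.15], TCP at [0.244, -0.521, 0.231] pointing down, gripper open.
Joint ranges: [-2.73, 2.73], [-0.86, 2.22], [0.23, 2.46], [-1.11, 4.25], [0.08, 2.63], [-2.82, 2.82]. Speed limits (rad/s): [2.79, 2.79, 3.14, 3.14, 3.14, 3.14].

INTERFACE

Orientations are given as a 3x3 rotation matrix whose columns are the frame's x, y, z axes.
In Python, from cell import env gives the robot as it stands.
- The arm moves only by the tool play_rows, never from a script. Its argument "deltas" is a list of rows, each an object of numbers: "dx", "dy", "dz": the shift along the tool's x, y, z in cm; "ax", "ay", "az": the turn, a rotation vector about the tool's x, y, z in rad; "grip": the opening, from 0 (shut) to 1 (fully open). In form: [{"dx": .., "dy": .., "dz": .., "ax": .., "ay": .., "az": .., "grip": ..}, ...]. A call has 1 to 12 rows; each row shifts and turns the commanded pose from where the row before left it, along the tool's axes as they then stand; what a row does not reach is not made up. A row lasts 1/8 s, in which the tool goes at most 62.5 mm and 10.7 degrees, less where a joint would pass 70% of its speed; a pose out of reach is approached as far as the arm can. A call with a gripper value outside its range is refused whole. The fingers move at their own pace and stop on an object; the grip force is fixed at half the most. Time passes only in rows, so rows that do not move let the fingers close. It gives the time, the measured TCP pose, the force, the opening and the grip force at its end, in the units of the state.
- env.read_state(): the state, without advancing time (a new reading comes with each control period).
- env.capture(name): name is "scene" or "top"; returns a dict with "frame" (420x560x3 uint8, red, green, blue), "z_map" (420x560 float32, m along the optical axis (not along the pixel's ray), 0 where there is no reading), "mtx" (3x3 intrinsics, pixels), "distortion" ([k1, k2, p1, p2, k3] as OpenCV has them; the pictures are not rectified), "T" (4x4, takes a point from camera to world coordinates). Camera axes: x right, y up, looking along -z (the intrinsics and any distortion apply to the point x, -y, -z); pixel columns grow to the right and rows downward; lengths in m; the calibration is good to about 2 mm. A picture is of the moment at which its call begins.
- env.hand_in(): hands the job in; it is judged then, once.
The state is a dict: "time": time; "joint_pos": joint angles; "dq": joint speeds; "tau": joint torques, N m; "position": TCP position; "eef_rot": TCP orientation; "contact_force": force on the tool from outside, world axes, zero at the start; "torque": the same for the moment, N m; "width": finger opening in m; "finger_force": force on a finger pad.
Only numpy, scipy, OpenCV 4.12 (cv2) and the standard library are available. Lean on these libraries where they do the work, as an engineer would, in place of code of your own. Each camera call takes 0.05 s, during which the arm holds its last target. There are 200 camera calls.

## Working session

There is one attempt and no reset: what is moved stays moved. The work goes in short steps, Python scripts to look and compute and a tool call to move; the robot and the scene stay as the last step left them, time stands still between calls to the robot, and variables do not carry over. Pictures are saved under pics/ and viewed, at most 10 in all, crops included, and the job is handed in when it is done.

Besides the shell and the picture viewer there is one more tool, called after "Call:" as name(argument=value, ...), one argument or row to a line, values as JSON. play_rows: Moves the arm, as the interface text tells. Its arguments: {"type":"object","properties":{"deltas":{"type":"array","items":{"type":"object","properties":{"dx":{"type":"number"},"dy":{"type":"number"},"dz":{"type":"number"},"ax":{"type":"number"},"ay":{"type":"number"},"az":{"type":"number"},"grip":{"type":"number"}}}}},"required":["deltas"]}

```bash
mkdir -p pics; cat > h.py <<'E'
import numpy as np, cv2
from cell import env
def grab(n):
    c=env.capture(n); np.savez(f'{n}.npz',**{k:np.asarray(v) for k,v in c.items()}); return c
def load(n): return dict(np.load(f'{n}.npz'))
def ray(c,uv):
    p=cv2.undistortPoints(np.array(uv,float).reshape(-1,1,2),c['mtx'],c['distortion']).reshape(-1,2)
    d=np.c_[p[:,0],-p[:,1],-np.ones(len(p))]
    return c['T'][:3,3], d@c['T'][:3,:3].T
def plane(c,uv,z):
    o,d=ray(c,uv); return o+d*((z-o[2])/d[:,2])[:,None]
def depth(c,uv):
    o,d=ray(c,uv); uv=np.array(uv,int).reshape(-1,2); return o+d*c['z_map'][uv[:,1],uv[:,0]][:,None]
def proj(c,P):
    q=(np.array(P,float).reshape(-1,3)-c['T'][:3,3])@c['T'][:3,:3]; q=q*[1,-1,-1]
    return cv2.projectPoints(q,np.zeros(3),np.zeros(3),c['mtx'],c['distortion'])[0].reshape(-1,2)
E
python3 - <<'E'
from h import *
for n in('scene','top'):
    c=grab(n); cv2.imwrite(f'pics/{n}0.png',c['frame'][...,::-1]); print(c['mtx'],c['T'].round(3))
print(env.read_state())
E
```

```text
[[545.45132756   0.         279.57167211]
 [  0.         545.45132756 212.13198767]
 [  0.           0.           1.        ]] [[-0.876  0.349 -0.334  0.18 ]
 [-0.483 -0.615  0.624  0.721]
 [ 0.013  0.708  0.707  0.806]
 [ 0.     0.     0.     1.   ]]
[[409.60794056   0.         280.49046439]
 [  0.         409.60794056 209.20500863]
 [  0.           0.           1.        ]] [[-0.015  0.989 -0.146  0.407]
 [-1.    -0.017 -0.016  0.028]
 [-0.018  0.146  0.989  0.891]
 [ 0.     0.     0.     1.   ]]
{'time': 0.1, 'joint_pos': array([-1.28248292e+00,  2.07362459e-01,  1.54283158e+00, -6.91053058e-07,
        1.39355950e+00, -1.50487107e-01]), 'dq': array([ 0.00072894, -0.00163242, -0.00471312, -0.00151446, -0.0009328 ,
        0.00050682]), 'tau': array([-4.08139476e-04, -3.84090257e+01, -2.92547983e+01, -2.30306787e-04,
        4.83385709e-03,  4.16295798e-07]), 'position': array([ 0.24408297, -0.51983848,  0.23021648]), 'eef_rot': array([[ 9.05261967e-01,  4.24853378e-01, -6.15070023e-04],
       [ 4.24853700e-01, -9.05259655e-01,  2.07150474e-03],
       [ 3.23287710e-04, -2.13656923e-03, -9.99997665e-01]]), 'contact_force': array([-0.39064918,  0.56619406,  0.68810242]), 'torque': array([-0.00015245,  0.00637288, -0.02637534]), 'finger_force': 0.0, 'width': 0.08552517764749316}
```

View pics/top0.png

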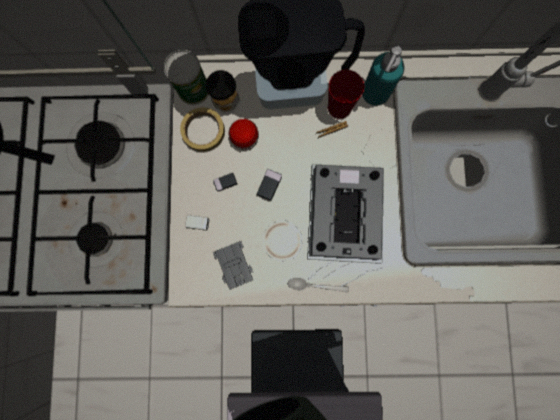

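View pics/scene0.png

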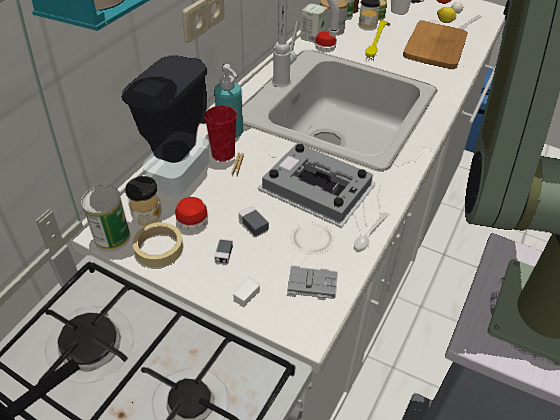

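The top view shows the scale at (346,212), the cover at (234,265), dark blocks at (225,182) (smaller) and (269,184), and a white one at (197,222). I'll enlarge the important parts next.

```bash
python3 - <<'E'
from h import *
t=load('top')['frame'][...,::-1]; s=load('scene')['frame'][...,::-1]
def cr(f,x,y,w,h,W,H,g=1.): 
    return np.clip(cv2.resize(f[y:y+h,x:x+w],(W,H),interpolation=cv2.INTER_CUBIC)*g,0,255).astype('uint8')
a=np.hstack([cr(t,300,155,90,112,400,498,1.8),cr(s,258,140,120,149,400,498,1.2)])
cv2.imwrite('pics/a.png',a)
b=np.vstack([np.hstack([cr(t,205,160,80,60,400,300,1.5),cr(t,205,235,64,60,400,300,1.8)]),np.hstack([cr(s,205,195,80,75,400,300),cr(s,280,255,70,52,400,300)])])
cv2.imwrite('pics/b.png',b)
E
```

```text
(no output)
```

View pics/a.png

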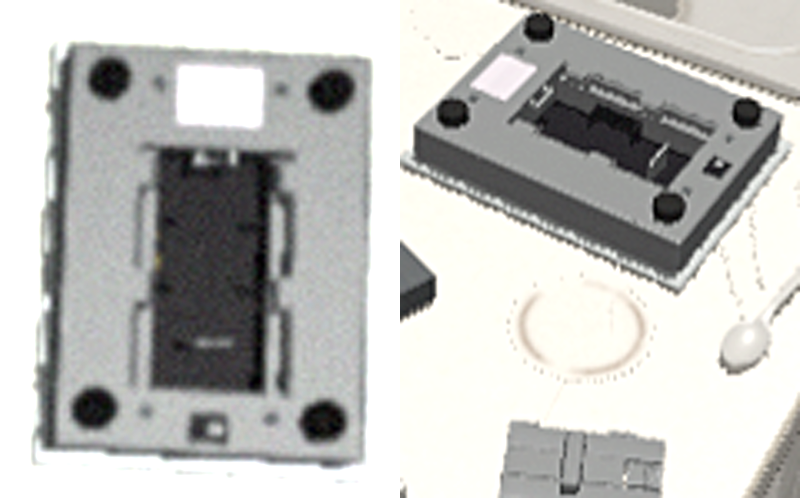

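View pics/b.png

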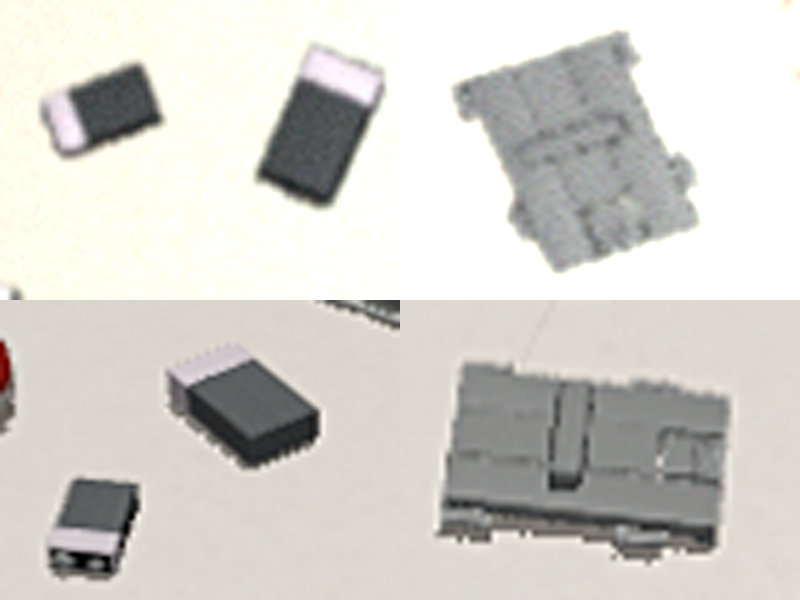

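```bash
cat >> h.py <<'E'
def cloud(c):
    v,u=np.mgrid[0:420,0:560]; return depth(c,np.c_[u.ravel(),v.ravel()]).reshape(420,560,3)
def near(P,x,y,r): return np.hypot(P[...,0]-x,P[...,1]-y)<r
E
python3 - <<'E'
from h import *
t=load('top'); s=load('scene'); I=np.eye(4)
print('rough', plane(t,[[346,212],[234,265],[225,182],[269,184]],[.035,.0125,.0175,.02][0]).round(3))
feet=np.array([[324.3,172.5],[374.3,175.5],[321,246.7],[372.5,249.5]])
for n,c in(('top',t),('scene',s)):
    P=cloud(c); g=c['frame'].mean(2)
    fw=plane(t,feet,.045); F=[]
    for x,y,_ in fw:
        m=near(P,x,y,.018)&(P[...,2]>.0415)&(P[...,2]<.05); q=P[m]; F.append(q.mean(0)); print(n,'foot',m.sum(),q.mean(0).round(4),q[:,2].std().round(4), (np.ptp(q,axis=0)).round(3))
    F=np.array(F); ce=F.mean(0); d=(F[0]+F[1]-F[2]-F[3]); print('centre',ce.round(4),'yaw',np.degrees(np.arctan2(d[1],d[0])).round(2), np.hypot(*d[:2])/2)
    d=(F[0]+F[2]-F[1]-F[3]); print('yaw2',np.degrees(np.arctan2(-d[0],d[1])).round(2),np.hypot(*d[:2])/2)
    for nm,u,z,lo,hi,r in(('cover',[234,265],.0125,.009,.03,.065),('grip',[234,262],.0215,.0175,.03,.04),('bat',[225,182],.0175,.013,.025,.04),('big',[269,184],.0175,.013,.035,.04)):
        x,y,_=plane(t,[u],z)[0]
        m=near(P,x,y,r)&(P[...,2]>lo)&(P[...,2]<hi); q=P[m]
        (cx,cy),(w,h),a=cv2.minAreaRect((q[:,:2]*1000).astype(np.float32))
        print(n,nm,m.sum(),q.mean(0).round(4),'rect',round(cx,1),round(cy,1),round(w,1),round(h,1),round(a,2),'medz',np.median(q[:,2]).round(4))
E
```

```text
rough [[ 0.525 -0.096  0.035]
 [ 0.418  0.14   0.035]
 [ 0.595  0.16   0.035]
 [ 0.589  0.066  0.035]]
top foot 62 [ 0.6102 -0.0519  0.0441] 0.0013 [0.017 0.019 0.005]
top foot 63 [ 0.6019 -0.1581  0.0444] 0.0012 [0.018 0.017 0.005]
top foot 69 [ 0.4531 -0.0407  0.0443] 0.0015 [0.018 0.019 0.007]
top foot 71 [ 0.4456 -0.1464  0.0441] 0.0013 [0.019 0.017 0.006]
centre [ 0.5277 -0.0993  0.0442] yaw -4.17 0.157107447766819
yaw2 -4.25 0.1062743712997803
top cover 1026 [0.4184 0.1446 0.0128] rect 417.9 144.4 87.6 64.8 21.34 medz 0.0121
top grip 85 [0.4236 0.1464 0.0206] rect 423.4 147.0 10.3 37.6 21.51 medz 0.0206
top bat 256 [0.6    0.1636 0.0169] rect 600.4 163.7 26.9 46.5 20.16 medz 0.0167
top big 458 [0.5907 0.0665 0.0221] rect 592.3 66.4 35.1 63.8 65.21 medz 0.0223
scene foot 44 [ 0.6091 -0.0508  0.0438] 0.0013 [0.019 0.019 0.005]
scene foot 38 [ 0.6019 -0.1577  0.0439] 0.0014 [0.02  0.019 0.006]
scene foot 56 [ 0.4524 -0.0396  0.044 ] 0.0015 [0.019 0.023 0.006]
scene foot 50 [ 0.4442 -0.1455  0.0444] 0.0014 [0.019 0.021 0.007]
centre [ 0.5269 -0.0984  0.044 ] yaw -4.25 0.15763567846097737
yaw2 -4.12 0.10670006551602416
scene cover 1142 [0.4162 0.1459 0.0131] rect 416.4 145.8 88.9 61.7 19.57 medz 0.0125
scene grip 93 [0.4228 0.147  0.0212] rect 423.7 144.8 10.7 39.3 19.72 medz 0.0212
scene bat 255 [0.599  0.1652 0.0163] rect 599.5 164.8 27.6 48.5 20.63 medz 0.0162
scene big 451 [0.5882 0.07   0.0208] rect 590.0 67.3 36.6 64.1 64.94 medz 0.0212
```

Call:
play_rows(
  deltas=[
    {"az":-0.186,"grip":1},
    {"az":-0.186,"grip":1},
    {"az":-0.186,"grip":1},
    {"az":-0.186,"grip":1},
    {"az":-0.186,"grip":1},
    {"az":-0.186,"grip":1},
    {"az":-0.186,"grip":1},
    {"az":-0.186,"grip":1},
    {"dx":3.98,"dy":4.4,"grip":1},
    {"dx":3.98,"dy":4.4,"grip":1},
    {"dx":3.98,"dy":4.4,"grip":1},
    {"dx":3.98,"dy":4.4,"grip":1},
  ],
)

```text
invalid input
```

Call:
play_rows(
  deltas=[
    {"dx":3.98,"dy":4.4,"grip":1},
    {"dx":3.98,"dy":4.4,"grip":1},
    {"dx":3.98,"dy":4.4,"grip":1},
    {"dx":3.98,"dy":4.4,"grip":1},
    {"dx":3.98,"dy":4.4,"grip":1},
    {"dx":3.98,"dy":4.4,"grip":1},
    {"dx":3.98,"dy":4.4,"grip":1},
    {"dx":3.98,"dy":4.4,"grip":1},
    {"dx":3.98,"dy":4.4,"grip":0.6},
    {"dz":5,"grip":0.6},
    {"dz":5,"grip":0.6},
    {"grip":0.6},
  ],
)

```text
invalid input
```

```bash
cat >> h.py <<'E'
def goto(x,y,z,yaw,st=None):
    """tool-frame deltas (cm) and turn (rad) from measured pose; yaw deg of tool x"""
    st=st or env.read_state(); R=st['eef_rot']
    a=np.radians(yaw); G=np.array([[np.cos(a),np.sin(a),0],[np.sin(a),-np.cos(a),0],[0,0,-1.]])
    G=G
    print('pos',st['position'].round(4),'t',st['time'],'w',st['width'].round(4),'ff',st['finger_force'],'F',st['contact_force'].round(2))
    print('d cm (before turn)',(R.T@(np.array([x,y,z])-st['position'])*100).round(2),' (after)',(G.T@(np.array([x,y,z])-st['position'])*100).round(2),'rot',cv2.Rodrigues(R.T@G)[0].ravel().round(4))
E
python3 -c "
from h import *
goto(.600,.1645,.003,110.4)"
```

```text
Traceback (most recent call last):
  File "h.py", line 25, in goto
    print('pos',st['position'].round(4),'t',st['time'],'w',st['width'].round(4),'ff',st['finger_force'],'F',st['contact_force'].round(2))
                                                           ^^^^^^^^^^^^^^^^^
AttributeError: 'float' object has no attribute 'round'
```

Call:
play_rows(
  deltas=[
    {"dx":0,"dy":0,"dz":0,"ax":0,"ay":0,"az":-0.186,"grip":1},
    {"dx":0,"dy":0,"dz":0,"ax":0,"ay":0,"az":-0.186,"grip":1},
    {"dx":0,"dy":0,"dz":0,"ax":0,"ay":0,"az":-0.186,"grip":1},
    {"dx":0,"dy":0,"dz":0,"ax":0,"ay":0,"az":-0.186,"grip":1},
    {"dx":0,"dy":0,"dz":0,"ax":0,"ay":0,"az":-0.186,"grip":1},
    {"dx":0,"dy":0,"dz":0,"ax":0,"ay":0,"az":-0.186,"grip":1},
    {"dx":0,"dy":0,"dz":0,"ax":0,"ay":0,"az":-0.186,"grip":1},
    {"dx":0,"dy":0,"dz":0,"ax":0,"ay":0,"az":-0.186,"grip":1},
    {"dx":3.98,"dy":4.4,"dz":0,"ax":0,"ay":0,"az":0,"grip":1},
    {"dx":3.98,"dy":4.4,"dz":0,"ax":0,"ay":0,"az":0,"grip":1},
    {"dx":3.98,"dy":4.4,"dz":0,"ax":0,"ay":0,"az":0,"grip":1},
    {"dx":3.98,"dy":4.4,"dz":0,"ax":0,"ay":0,"az":0,"grip":1},
  ],
)

```text
time: 1.6
position: [0.3541, -0.308, 0.2308]
eef_rot: [[-0.348, 0.938, -0.0], [0.938, 0.348, 0.001], [0.001, 0.0, -1.0]]
contact_force: [0.9, 0.2, 1.2]
width: 0.0855
finger_force: 0.0
```

Call:
play_rows(
  deltas=[
    {"dx":3.98,"dy":4.4,"dz":0,"ax":0,"ay":0,"az":0,"grip":1},
    {"dx":3.98,"dy":4.4,"dz":0,"ax":0,"ay":0,"az":0,"grip":1},
    {"dx":3.98,"dy":4.4,"dz":0,"ax":0,"ay":0,"az":0,"grip":1},
    {"dx":3.98,"dy":4.4,"dz":0,"ax":0,"ay":0,"az":0,"grip":1},
    {"dx":3.98,"dy":4.4,"dz":0,"ax":0,"ay":0,"az":0,"grip":1},
    {"dx":3.98,"dy":4.4,"dz":0,"ax":0,"ay":0,"az":0,"grip":1},
    {"dx":3.98,"dy":4.4,"dz":0,"ax":0,"ay":0,"az":0,"grip":1},
    {"dx":3.98,"dy":4.4,"dz":0,"ax":0,"ay":0,"az":0,"grip":0.6},
    {"dx":3.98,"dy":4.4,"dz":0,"ax":0,"ay":0,"az":0,"grip":0.6},
    {"dx":0,"dy":0,"dz":5,"ax":0,"ay":0,"az":0,"grip":0.6},
    {"dx":0,"dy":0,"dz":5,"ax":0,"ay":0,"az":0,"grip":0.6},
    {"dx":0,"dy":0,"dz":0,"ax":0,"ay":0,"az":0,"grip":0.6},
  ],
)

```text
time: 3.1
position: [0.5951, 0.1634, 0.1253]
eef_rot: [[-0.349, 0.937, -0.013], [0.937, 0.349, -0.002], [0.003, -0.013, -1.0]]
contact_force: [0.0, -0.0, -0.0]
width: 0.0513
finger_force: 0.0
```

```bash
sed -i "s/st\['width'\].round(4)/round(st['width'],4)/" h.py
python3 -c "
from h import *
goto(.600,.1645,.003,110.4)"
```

```text
pos [0.5951 0.1634 0.1253] t 3.1 w 0.0513 ff 0.0 F [ 0.01 -0.03 -0.04]
d cm (before turn) [-0.1   0.65 12.22]  (after) [-0.07  0.49 12.23] rot [-0.0128 -0.003   0.0004]
```

Call:
play_rows(
  deltas=[
    {"dx":0,"dy":0,"dz":4,"ax":0,"ay":0,"az":0,"grip":0.6},
    {"dx":0,"dy":0,"dz":3,"ax":0,"ay":0,"az":0,"grip":0.6},
    {"dx":0,"dy":0,"dz":0,"ax":0,"ay":0,"az":0,"grip":0.6},
    {"dx":0,"dy":0,"dz":0,"ax":0,"ay":0,"az":0,"grip":0.6},
    {"dx":0,"dy":0,"dz":0,"ax":0,"ay":0,"az":0,"grip":0.6},
  ],
)

```text
time: 3.72
position: [0.6022, 0.164, 0.0641]
eef_rot: [[-0.348, 0.937, 0.005], [0.937, 0.348, 0.001], [-0.001, 0.005, -1.0]]
contact_force: [-0.3, -0.1, 0.3]
width: 0.0512
finger_force: 0.0
```

```bash
python3 -c "
from h import *
goto(.600,.1645,.003,110.4)"
```

```text
pos [0.6022 0.164  0.0641] t 3.725 w 0.0512 ff 0.0 F [-0.29 -0.12  0.32]
d cm (before turn) [ 0.13 -0.21  6.11]  (after) [ 0.12 -0.19  6.11] rot [ 0.0047  0.0011 -0.0002]
```

Call:
play_rows(
  deltas=[
    {"dx":0,"dy":0,"dz":2,"ax":0,"ay":0,"az":0,"grip":0.6},
    {"dx":0,"dy":0,"dz":2,"ax":0,"ay":0,"az":0,"grip":0.6},
    {"dx":0,"dy":0,"dz":1,"ax":0,"ay":0,"az":0,"grip":0.6},
    {"dx":0,"dy":0,"dz":0.5,"ax":0,"ay":0,"az":0,"grip":0.6},
    {"dx":0,"dy":0,"dz":0,"ax":0,"ay":0,"az":0,"grip":0.6},
    {"dx":0,"dy":0,"dz":0,"ax":0,"ay":0,"az":0,"grip":0.6},
    {"dx":0,"dy":0,"dz":0,"ax":0,"ay":0,"az":0,"grip":0.6},
  ],
)

```text
time: 4.6
position: [0.6007, 0.1639, 0.0071]
eef_rot: [[-0.349, 0.937, 0.001], [0.937, 0.349, 0.0], [-0.0, 0.001, -1.0]]
contact_force: [-0.3, 0.2, -0.4]
width: 0.0514
finger_force: 0.0
```

```bash
python3 -c "
from h import *
goto(.600,.1645,.003,110.4)"
```

```text
pos [0.6007 0.1639 0.0071] t 4.6 w 0.0514 ff 0.0 F [-0.31  0.22 -0.41]
d cm (before turn) [ 0.08 -0.05  0.41]  (after) [ 0.08 -0.05  0.41] rot [ 0.0014  0.0003 -0.0001]
```

Call:
play_rows(
  deltas=[
    {"dx":0.06,"dy":-0.05,"dz":0.2,"ax":0,"ay":0,"az":0,"grip":0.6},
    {"dx":0,"dy":0,"dz":0,"ax":0,"ay":0,"az":0,"grip":0.0},
    {"dx":0,"dy":0,"dz":0,"ax":0,"ay":0,"az":0,"grip":0.0},
    {"dx":0,"dy":0,"dz":0,"ax":0,"ay":0,"az":0,"grip":0.0},
    {"dx":0,"dy":0,"dz":0,"ax":0,"ay":0,"az":0,"grip":0.0},
    {"dx":0,"dy":0,"dz":0,"ax":0,"ay":0,"az":0,"grip":0.0},
  ],
)

```text
time: 5.35
position: [0.5997, 0.1642, 0.0046]
eef_rot: [[-0.349, 0.937, 0.001], [0.937, 0.349, 0.0], [-0.0, 0.001, -1.0]]
contact_force: [-0.2, 0.1, 2.2]
width: 0.025
finger_force: 61.3
```

```bash
python3 -c "
from h import *
goto(.600,.1645,.003,110.4)"
```

```text
pos [0.5997 0.1642 0.0046] t 5.35 w 0.025 ff 61.31740093231201 F [-0.24  0.05  2.16]
d cm (before turn) [0.02 0.04 0.16]  (after) [0.02 0.04 0.16] rot [ 0.0006  0.0001 -0.    ]
```

Call:
play_rows(
  deltas=[
    {"dx":0,"dy":0,"dz":-3,"ax":0,"ay":0,"az":0,"grip":0},
    {"dx":0,"dy":0,"dz":-4,"ax":0,"ay":0,"az":0,"grip":0},
    {"dx":0,"dy":0,"dz":-4,"ax":0,"ay":0,"az":0.143,"grip":0},
    {"dx":0,"dy":0,"dz":0,"ax":0,"ay":0,"az":0.143,"grip":0},
    {"dx":0,"dy":0,"dz":0,"ax":0,"ay":0,"az":0.143,"grip":0},
    {"dx":-5.36,"dy":-1.06,"dz":0,"ax":0,"ay":0,"az":0,"grip":0},
    {"dx":-5.36,"dy":-1.06,"dz":0,"ax":0,"ay":0,"az":0,"grip":0},
    {"dx":-5.36,"dy":-1.06,"dz":0,"ax":0,"ay":0,"az":0,"grip":0},
    {"dx":-5.36,"dy":-1.06,"dz":0,"ax":0,"ay":0,"az":0,"grip":0},
    {"dx":-5.36,"dy":-1.06,"dz":0,"ax":0,"ay":0,"az":0,"grip":0},
    {"dx":0,"dy":0,"dz":2,"ax":0,"ay":0,"az":0,"grip":0},
    {"dx":0,"dy":0,"dz":0,"ax":0,"ay":0,"az":0,"grip":0},
  ],
)

```text
time: 6.85
position: [0.5248, -0.0993, 0.0923]
eef_rot: [[0.075, 0.997, -0.005], [0.997, -0.075, 0.002], [0.001, -0.005, -1.0]]
contact_force: [-0.6, 0.4, -0.5]
width: 0.0247
finger_force: 61.0
```

Call:
play_rows(
  deltas=[
    {"dx":0,"dy":0,"dz":2,"ax":0,"ay":0,"az":0,"grip":0},
    {"dx":0,"dy":0,"dz":0,"ax":0,"ay":0,"az":0,"grip":0},
    {"dx":0,"dy":0,"dz":0,"ax":0,"ay":0,"az":0,"grip":0},
    {"dx":0,"dy":0,"dz":0,"ax":0,"ay":0,"az":0,"grip":0},
  ],
)

```text
time: 7.35
position: [0.5278, -0.0991, 0.0753]
eef_rot: [[0.072, 0.997, 0.002], [0.997, -0.072, -0.001], [-0.0, 0.002, -1.0]]
contact_force: [1.0, 0.4, -1.0]
width: 0.0248
finger_force: 61.0
```

```bash
python3 -c "
from h import *
goto(.5273,-.0992,.0126,85.8)
grab('scene');c=grab('top')
for n in('top','scene'):
    P=cloud(load(n)); x,y=env.read_state()['position'][:2]
    for i,u in enumerate([(0.6098,-.0515),(.602,-.158),(.4528,-.04),(.445,-.146)]):
        m=near(P,*u,.016)&(P[...,2]>.0415)&(P[...,2]<.05); print(n,m.sum(),P[m].mean(0).round(4))
s=load('scene')['frame'][...,::-1]
u,v=proj(load('scene'),[.527,-.099,.06])[0].astype(int)
cv2.imwrite('pics/c.png',cv2.resize(s[v-75:v+75,u-100:u+100],(800,600),interpolation=cv2.INTER_CUBIC))"
```

```text
pos [ 0.5278 -0.0991  0.0753] t 7.35 w 0.0248 ff 61.02633476257324 F [ 0.99  0.38 -1.01]
d cm (before turn) [-0.01 -0.06  6.27]  (after) [-0.01 -0.05  6.27] rot [0.0016 0.0005 0.0011]
top 64 [ 0.6103 -0.0519  0.0439]
top 0 [nan nan nan]
top 0 [nan nan nan]
top 0 [nan nan nan]
scene 41 [ 0.609  -0.0511  0.0439]
scene 42 [ 0.6017 -0.1576  0.044 ]
scene 50 [ 0.4525 -0.0403  0.044 ]
scene 45 [ 0.4439 -0.146   0.0446]<string>:8: RuntimeWarning: Mean of empty slice.
  ret = um.true_divide(
```

View pics/c.png

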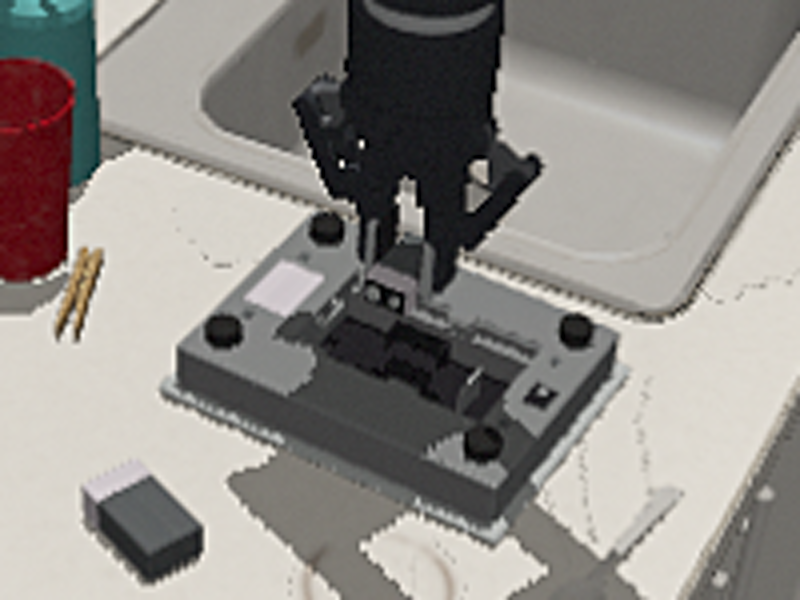

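Call:
play_rows(
  deltas=[
    {"dx":0,"dy":0,"dz":1.5,"ax":0,"ay":0,"az":0,"grip":0},
    {"dx":0,"dy":0,"dz":1.5,"ax":0,"ay":0,"az":0,"grip":0},
    {"dx":0,"dy":0,"dz":1.0,"ax":0,"ay":0,"az":0,"grip":0},
    {"dx":0,"dy":0,"dz":0,"ax":0,"ay":0,"az":0,"grip":0},
    {"dx":0,"dy":0,"dz":0,"ax":0,"ay":0,"az":0,"grip":0},
    {"dx":0,"dy":0,"dz":0,"ax":0,"ay":0,"az":0,"grip":0},
  ],
)

```text
time: 8.2
position: [0.5276, -0.0995, 0.0348]
eef_rot: [[0.073, 0.997, 0.001], [0.997, -0.073, -0.0], [-0.0, 0.001, -1.0]]
contact_force: [-0.0, -0.2, 0.7]
width: 0.0252
finger_force: 61.0
```

Call:
play_rows(
  deltas=[
    {"dx":0,"dy":0,"dz":0.7,"ax":0,"ay":0,"az":0,"grip":0},
    {"dx":0,"dy":0,"dz":0.5,"ax":0,"ay":0,"az":0,"grip":0},
    {"dx":0,"dy":0,"dz":0.3,"ax":0,"ay":0,"az":0,"grip":0},
    {"dx":0,"dy":0,"dz":0,"ax":0,"ay":0,"az":0,"grip":0},
    {"dx":0,"dy":0,"dz":0,"ax":0,"ay":0,"az":0,"grip":0},
  ],
)

```text
time: 8.82
position: [0.527, -0.0992, 0.0193]
eef_rot: [[0.073, 0.997, -0.0], [0.997, -0.073, 0.0], [0.0, -0.0, -1.0]]
contact_force: [0.6, -0.2, -0.1]
width: 0.0248
finger_force: 61.0
```

```bash
python3 -c "
from h import *
goto(.5273,-.0992,.0126,85.8)"
```

```text
pos [ 0.527  -0.0992  0.0193] t 8.825 w 0.0248 ff 61.015305519104004 F [ 0.58 -0.2  -0.11]
d cm (before turn) [0.   0.03 0.67]  (after) [0.   0.03 0.67] rot [-0.0001 -0.      0.0003]
```

Call:
play_rows(
  deltas=[
    {"dx":0,"dy":0,"dz":0.3,"ax":0,"ay":0,"az":0,"grip":0},
    {"dx":0,"dy":0,"dz":0.2,"ax":0,"ay":0,"az":0,"grip":0},
    {"dx":0,"dy":0,"dz":0,"ax":0,"ay":0,"az":0,"grip":0},
    {"dx":0,"dy":0,"dz":0,"ax":0,"ay":0,"az":0,"grip":0},
    {"dx":0,"dy":0,"dz":0,"ax":0,"ay":0,"az":0,"grip":0},
  ],
)

```text
time: 9.45
position: [0.5271, -0.0993, 0.0144]
eef_rot: [[0.073, 0.997, 0.0], [0.997, -0.073, -0.0], [-0.0, 0.0, -1.0]]
contact_force: [0.8, 0.5, 0.0]
width: 0.0245
finger_force: 61.0
```

Call:
play_rows(
  deltas=[
    {"dx":0,"dy":0,"dz":0.1,"ax":0,"ay":0,"az":0,"grip":0},
    {"dx":0,"dy":0,"dz":0,"ax":0,"ay":0,"az":0,"grip":0},
    {"dx":0,"dy":0,"dz":0,"ax":0,"ay":0,"az":0,"grip":0.45},
    {"dx":0,"dy":0,"dz":0,"ax":0,"ay":0,"az":0,"grip":0.45},
    {"dx":0,"dy":0,"dz":0,"ax":0,"ay":0,"az":0,"grip":0.45},
    {"dx":0,"dy":0,"dz":0,"ax":0,"ay":0,"az":0,"grip":0.45},
  ],
)

```text
time: 10.2
position: [0.527, -0.0993, 0.0133]
eef_rot: [[0.073, 0.997, 0.0], [0.997, -0.073, -0.0], [0.0, 0.0, -1.0]]
contact_force: [-0.4, -0.1, 0.4]
width: 0.0384
finger_force: 0.0
```

Call:
play_rows(
  deltas=[
    {"dx":0,"dy":0,"dz":-1,"ax":0,"ay":0,"az":0,"grip":0.45},
    {"dx":0,"dy":0,"dz":-2,"ax":0,"ay":0,"az":0,"grip":0.45},
    {"dx":0,"dy":0,"dz":-4,"ax":0,"ay":0,"az":0,"grip":0.45},
    {"dx":0,"dy":0,"dz":-4,"ax":0,"ay":0,"az":0,"grip":0.45},
    {"dx":4,"dy":0,"dz":0,"ax":0,"ay":0,"az":-0.108,"grip":0.45},
    {"dx":5,"dy":0,"dz":0,"ax":0,"ay":0,"az":-0.108,"grip":0.45},
    {"dx":5,"dy":0,"dz":0,"ax":0,"ay":0,"az":-0.108,"grip":0.45},
    {"dx":5,"dy":0,"dz":0,"ax":0,"ay":0,"az":-0.108,"grip":0.45},
    {"dx":0,"dy":0,"dz":0,"ax":0,"ay":0,"az":0,"grip":0.45},
  ],
)

```text
time: 11.32
position: [0.5075, 0.0914, 0.1238]
eef_rot: [[-0.356, 0.934, -0.0], [0.934, 0.356, 0.001], [0.001, 0.0, -1.0]]
contact_force: [-0.0, -0.1, 0.4]
width: 0.038
finger_force: 0.0
```

```bash
python3 - <<'E'
from h import *
grab('scene');grab('top')
t=np.array([.5273,-.0988]); a=np.radians(-4.2); R=np.array([[np.cos(a),-np.sin(a)],[np.sin(a),np.cos(a)]])
for n in('top','scene'):
    c=load(n);P=cloud(c); L=(P[...,:2]-t)@R
    m=(abs(L[...,0])<20)&(abs(L[...,1])<28)&(P[...,2]>.0225)&(P[...,2]<.032); print(n,m.sum(),L[m].mean(0).round(4),np.median(P[m][:,2]).round(4),L[m].min(0).round(4),L[m].max(0).round(4))
    F=[]
    for u in [(0.6098,-.0515),(.602,-.158),(.4528,-.04),(.445,-.146)]:
        m=near(P,*u,.018)&(P[...,2]>.0415)&(P[...,2]<.05); F.append(P[m].mean(0))
    F=np.array(F);d=(F[0]+F[1]-F[2]-F[3]); print('centre',F.mean(0).round(4),np.degrees(np.arctan2(d[1],d[0])).round(2))
s=load('scene'); t=load('top')
def cr(c,r,W,H,g):
    u,v=proj(c,[.5273,-.0988,.03])[0].astype(int); k=int(r*H/W); return np.clip(cv2.resize(c['frame'][v-k:v+k,u-r:u+r,::-1],(W,H),interpolation=cv2.INTER_CUBIC)*g,0,255).astype('uint8')
cv2.imwrite('pics/d.png',np.hstack([cr(t,45,400,500,1.8),cr(s,50,400,500,1.2)]))
goto(.4228+.0015,.1462,.02,111)
E
```

```text
top 7423 [0.0715 0.418 ] 0.0261 [-0.2194 -0.462 ] [0.4109 0.8072]
centre [ 0.5276 -0.0993  0.0443] -4.16
scene 7145 [0.0611 0.3819] 0.0258 [-0.5639 -0.8587] [0.3999 0.7339]
centre [nan nan nan] nan
pos [0.5089 0.0887 0.1239] t 11.425 w 0.0388 ff 0.0 F [0.72 0.44 0.39]
d cm (before turn) [ 8.37 -5.9  10.38]  (after) [ 8.4  -5.83 10.39] rot [ 0.0008  0.0009 -0.0066]<stdin>:9: RuntimeWarning: Mean of empty slice.
  ret = um.true_divide(
```

View pics/d.png

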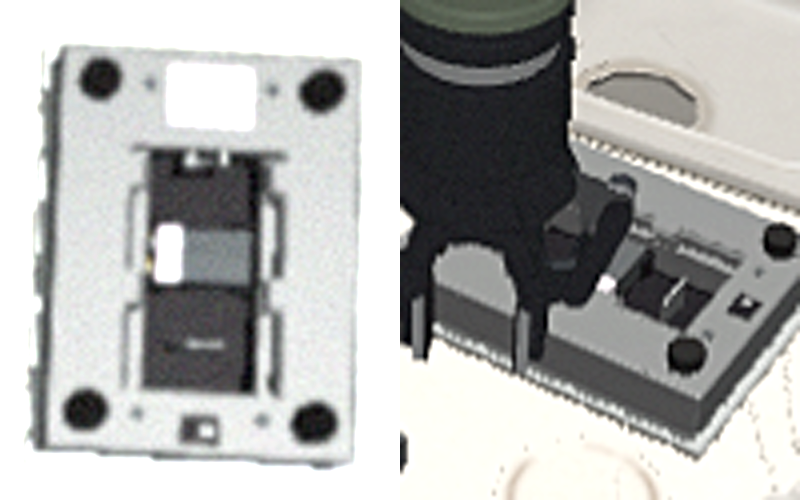

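Call:
play_rows(
  deltas=[
    {"dx":4.25,"dy":-2.95,"dz":0,"ax":0,"ay":0,"az":-0.01,"grip":0.45},
    {"dx":4.25,"dy":-2.95,"dz":0,"ax":0,"ay":0,"az":0,"grip":0.45},
    {"dx":0,"dy":0,"dz":4,"ax":0,"ay":0,"az":0,"grip":0.45},
    {"dx":0,"dy":0,"dz":3,"ax":0,"ay":0,"az":0,"grip":0.45},
    {"dx":0,"dy":0,"dz":0,"ax":0,"ay":0,"az":0,"grip":0.45},
    {"dx":0,"dy":0,"dz":0,"ax":0,"ay":0,"az":0,"grip":0.45},
    {"dx":0,"dy":0,"dz":0,"ax":0,"ay":0,"az":0,"grip":0.45},
    {"dx":0,"dy":0,"dz":0,"ax":0,"ay":0,"az":0,"grip":0.45},
  ],
)

```text
time: 12.42
position: [0.4244, 0.1469, 0.0544]
eef_rot: [[-0.36, 0.933, 0.002], [0.933, 0.36, 0.0], [-0.001, 0.002, -1.0]]
contact_force: [0.8, 0.2, -0.2]
width: 0.0383
finger_force: 0.0
```

```bash
python3 - <<'E'
from h import *
goto(.4232,.1470,.015,111.2)
grab('scene')
t=np.array([.5273,-.0988]); a=np.radians(-4.2); R=np.array([[np.cos(a),-np.sin(a)],[np.sin(a),np.cos(a)]])
for n in('top','scene'):
    c=load(n);P=cloud(c); L=(P[...,:2]-t)@R
    m=(abs(L[...,0])<.02)&(abs(L[...,1])<.028)&(P[...,2]>.0225)&(P[...,2]<.032); print(n,m.sum(),L[m].mean(0).round(4),np.median(P[m][:,2]).round(4),L[m].min(0).round(4),L[m].max(0).round(4))
E
```

```text
pos [0.4244 0.1469 0.0544] t 12.425 w 0.0383 ff 0.0 F [ 0.78  0.23 -0.21]
d cm (before turn) [ 0.05 -0.12  3.94]  (after) [ 0.05 -0.11  3.94] rot [ 0.0023  0.0005 -0.0014]
top 277 [-0.0006  0.0003] 0.025 [-0.0162 -0.0279] [0.0199 0.0279]<stdin>:7: RuntimeWarning: Mean of empty slice.
  ret = um.true_divide(
  return _methods._mean(a, axis=axis, dtype=dtype,
  ret = ret.dtype.type(ret / rcount)
Traceback (most recent call last):
ValueError: zero-size array to reduction operation minimum which has no identity
```

Call:
play_rows(
  deltas=[
    {"dx":0.04,"dy":-0.08,"dz":2,"ax":0,"ay":0,"az":0,"grip":0.45},
    {"dx":0,"dy":0,"dz":1.2,"ax":0,"ay":0,"az":0,"grip":0.35},
    {"dx":0,"dy":0,"dz":0.5,"ax":0,"ay":0,"az":0,"grip":0.35},
    {"dx":0,"dy":0,"dz":0,"ax":0,"ay":0,"az":0,"grip":0.35},
    {"dx":0,"dy":0,"dz":0,"ax":0,"ay":0,"az":0,"grip":0.35},
    {"dx":0,"dy":0,"dz":0,"ax":0,"ay":0,"az":0,"grip":0.35},
  ],
)

```text
time: 13.22
position: [0.4228, 0.1471, 0.0167]
eef_rot: [[-0.361, 0.933, 0.001], [0.933, 0.361, 0.0], [-0.0, 0.001, -1.0]]
contact_force: [-0.1, -0.3, 0.2]
width: 0.03
finger_force: 0.0
```

```bash
python3 - <<'E'
from h import *
goto(.4232,.1470,.015,111.2)
E
```

```text
pos [0.4228 0.1471 0.0167] t 13.225 w 0.03 ff 0.0 F [-0.09 -0.3   0.2 ]
d cm (before turn) [-0.02  0.03  0.17]  (after) [-0.02  0.03  0.17] rot [ 0.001   0.0002 -0.001 ]
```

Call:
play_rows(
  deltas=[
    {"dx":0,"dy":0.03,"dz":0.1,"ax":0,"ay":0,"az":0,"grip":0},
    {"dx":0,"dy":0,"dz":0,"ax":0,"ay":0,"az":0,"grip":0},
    {"dx":0,"dy":0,"dz":0,"ax":0,"ay":0,"az":0,"grip":0},
    {"dx":0,"dy":0,"dz":0,"ax":0,"ay":0,"az":0,"grip":0},
    {"dx":0,"dy":0,"dz":0,"ax":0,"ay":0,"az":0,"grip":0},
    {"dx":0,"dy":0,"dz":0,"ax":0,"ay":0,"az":0,"grip":0},
  ],
)

```text
time: 13.98
position: [0.4231, 0.1472, 0.0157]
eef_rot: [[-0.361, 0.933, 0.001], [0.933, 0.361, 0.0], [-0.0, 0.001, -1.0]]
contact_force: [0.0, 0.4, 5.3]
width: 0.0074
finger_force: 59.7
```

```bash
python3 - <<'E'
from h import *
goto(.4232,.1470,.015,111.2)
E
```

```text
pos [0.4231 0.1472 0.0157] t 13.975 w 0.0074 ff 59.71603453159332 F [0.04 0.36 5.34]
d cm (before turn) [-0.02 -0.    0.07]  (after) [-0.02 -0.    0.07] rot [ 0.0009  0.0002 -0.001 ]
```

Call:
play_rows(
  deltas=[
    {"dx":0,"dy":0,"dz":-2,"ax":0,"ay":0,"az":0,"grip":0},
    {"dx":0,"dy":0,"dz":-3.5,"ax":0,"ay":0,"az":0,"grip":0},
    {"dx":0,"dy":0,"dz":-3.5,"ax":0,"ay":0,"az":0.1475,"grip":0},
    {"dx":0,"dy":0,"dz":0,"ax":0,"ay":0,"az":0.1475,"grip":0},
    {"dx":0,"dy":0,"dz":0,"ax":0,"ay":0,"az":0.1475,"grip":0},
    {"dx":-4.75,"dy":2.15,"dz":0,"ax":0,"ay":0,"az":0,"grip":0},
    {"dx":-4.75,"dy":2.15,"dz":0,"ax":0,"ay":0,"az":0,"grip":0},
    {"dx":-4.75,"dy":2.15,"dz":0,"ax":0,"ay":0,"az":0,"grip":0},
    {"dx":-4.75,"dy":2.15,"dz":0,"ax":0,"ay":0,"az":0,"grip":0},
    {"dx":-4.75,"dy":2.15,"dz":0,"ax":0,"ay":0,"az":0,"grip":0},
    {"dx":0,"dy":0,"dz":2,"ax":0,"ay":0,"az":0,"grip":0},
    {"dx":0,"dy":0,"dz":0,"ax":0,"ay":0,"az":0,"grip":0},
  ],
)

```text
time: 15.48
position: [0.5099, -0.0973, 0.0828]
eef_rot: [[0.075, 0.997, -0.006], [0.997, -0.075, 0.002], [0.002, -0.006, -1.0]]
contact_force: [-0.2, 0.1, -1.5]
width: 0.0076
finger_force: 59.0
```

Call:
play_rows(
  deltas=[
    {"dx":0,"dy":0,"dz":1,"ax":0,"ay":0,"az":0,"grip":0},
    {"dx":0,"dy":0,"dz":0,"ax":0,"ay":0,"az":0,"grip":0},
    {"dx":0,"dy":0,"dz":0,"ax":0,"ay":0,"az":0,"grip":0},
    {"dx":0,"dy":0,"dz":0,"ax":0,"ay":0,"az":0,"grip":0},
    {"dx":0,"dy":0,"dz":0,"ax":0,"ay":0,"az":0,"grip":0},
  ],
)

```text
time: 16.1
position: [0.5127, -0.0976, 0.0757]
eef_rot: [[0.073, 0.997, 0.001], [0.997, -0.073, -0.0], [-0.0, 0.001, -1.0]]
contact_force: [-0.6, 0.2, -1.6]
width: 0.0077
finger_force: 59.0
```

```bash
python3 - <<'E'
from h import *
goto(.5128,-.0977,.0377,85.8)
s=grab('scene');P=cloud(s);F=[]
for u in [(0.6098,-.0515),(.602,-.158),(.4528,-.04),(.445,-.146)]:
    m=near(P,*u,.018)&(P[...,2]>.0415)&(P[...,2]<.048); F.append(np.r_[m.sum(),P[m].mean(0)])
print(np.array(F).round(4))
# cover edges in scale frame: panel-top points
st=env.read_state(); z0=st['position'][2]-.0157
t=np.array([.5269,-.0984]); a=np.radians(-4.2); R=np.array([[np.cos(a),-np.sin(a)],[np.sin(a),np.cos(a)]]); L=(P[...,:2]-t)@R
m=(abs(P[...,2]-z0-.0115)<.004)&(abs(L[...,0]+.02)<.06)&(abs(L[...,1])<.05)
q=L[m]; print(m.sum(), (np.percentile(q,[0,2,50,98,100],axis=0)*1000).round(1), cv2.minAreaRect((q*1000).astype(np.float32)))
u,v=proj(s,[.52,-.098,.06])[0].astype(int)
cv2.imwrite('pics/e.png',cv2.resize(s['frame'][v-60:v+60,u-80:u+80,::-1],(800,600),interpolation=cv2.INTER_CUBIC))
E
```

```text
pos [ 0.5127 -0.0976  0.0757] t 16.1 w 0.0077 ff 59.01366055011749 F [-0.58  0.21 -1.6 ]
d cm (before turn) [-0.01  0.01  3.8 ]  (after) [-0.01  0.01  3.8 ] rot [0.0008 0.0002 0.0001]
[[ 4.300e+01  6.089e-01 -5.060e-02  4.420e-02]
 [ 4.400e+01  6.012e-01 -1.566e-01  4.410e-02]
 [ 5.100e+01  4.520e-01 -3.960e-02  4.400e-02]
 [ 4.900e+01  4.440e-01 -1.468e-01  4.400e-02]]
594 [[-66.7 -33.9]
 [-64.8 -26.4]
 [-33.2   6.9]
 [ 21.3  27.8]
 [ 23.6  32.7]] ((-21.334339141845703, -0.8470458984375), (66.59723663330078, 90.21721649169922), 89.45298767089844)
```

View pics/e.png

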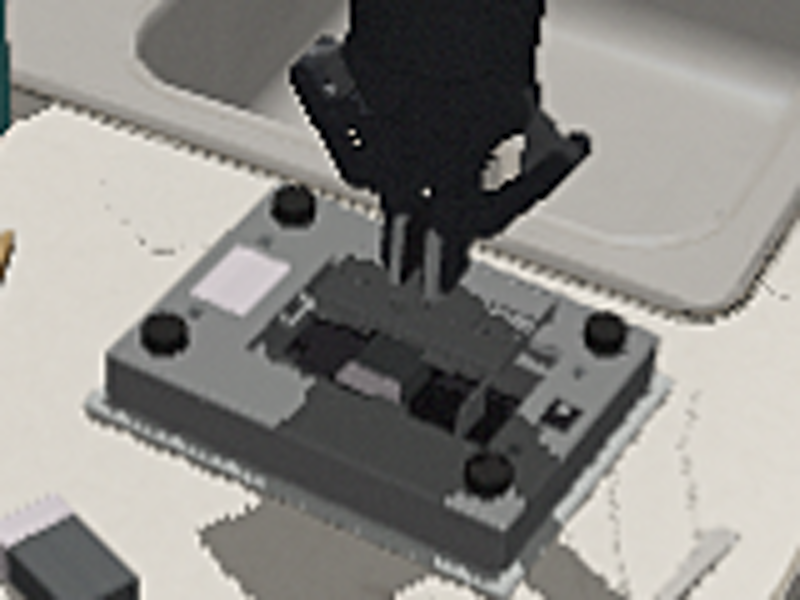

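Call:
play_rows(
  deltas=[
    {"dx":0,"dy":0.05,"dz":1.2,"ax":0,"ay":0,"az":0,"grip":0},
    {"dx":0,"dy":0,"dz":1.0,"ax":0,"ay":0,"az":0,"grip":0},
    {"dx":0,"dy":0,"dz":0.5,"ax":0,"ay":0,"az":0,"grip":0},
    {"dx":0,"dy":0,"dz":0,"ax":0,"ay":0,"az":0,"grip":0},
    {"dx":0,"dy":0,"dz":0,"ax":0,"ay":0,"az":0,"grip":0},
    {"dx":0,"dy":0,"dz":0,"ax":0,"ay":0,"az":0,"grip":0},
  ],
)

```text
time: 16.9
position: [0.5132, -0.0978, 0.0487]
eef_rot: [[0.073, 0.997, 0.001], [0.997, -0.073, -0.0], [-0.0, 0.001, -1.0]]
contact_force: [0.2, 0.3, -0.9]
width: 0.0071
finger_force: 59.0
```

Call:
play_rows(
  deltas=[
    {"dx":0,"dy":0,"dz":0.3,"ax":0,"ay":0,"az":0,"grip":0},
    {"dx":0,"dy":0,"dz":0.2,"ax":0,"ay":0,"az":0,"grip":0},
    {"dx":0,"dy":0,"dz":0,"ax":0,"ay":0,"az":0,"grip":0},
    {"dx":0,"dy":0,"dz":0,"ax":0,"ay":0,"az":0,"grip":0},
    {"dx":0,"dy":0,"dz":0,"ax":0,"ay":0,"az":0,"grip":0},
  ],
)

```text
time: 17.52
position: [0.513, -0.0977, 0.0434]
eef_rot: [[0.073, 0.997, 0.0], [0.997, -0.073, -0.0], [-0.0, 0.0, -1.0]]
contact_force: [-0.0, -0.2, -0.9]
width: 0.0079
finger_force: 59.0
```

Call:
play_rows(
  deltas=[
    {"dx":0,"dy":0,"dz":0.2,"ax":0,"ay":0,"az":0,"grip":0},
    {"dx":0,"dy":0,"dz":0.2,"ax":0,"ay":0,"az":0,"grip":0},
    {"dx":0,"dy":0,"dz":0,"ax":0,"ay":0,"az":0,"grip":0},
    {"dx":0,"dy":0,"dz":0,"ax":0,"ay":0,"az":0,"grip":0},
    {"dx":0,"dy":0,"dz":0,"ax":0,"ay":0,"az":0,"grip":0},
  ],
)

```text
time: 18.15
position: [0.513, -0.0977, 0.0393]
eef_rot: [[0.073, 0.997, 0.0], [0.997, -0.073, -0.0], [-0.0, 0.0, -1.0]]
contact_force: [-0.1, 0.5, -0.3]
width: 0.0072
finger_force: 59.0
```

Call:
play_rows(
  deltas=[
    {"dx":0,"dy":0,"dz":0.1,"ax":0,"ay":0,"az":0,"grip":0},
    {"dx":0,"dy":0,"dz":0,"ax":0,"ay":0,"az":0,"grip":0},
    {"dx":0,"dy":0,"dz":0,"ax":0,"ay":0,"az":0,"grip":0},
    {"dx":0,"dy":0,"dz":0,"ax":0,"ay":0,"az":0,"grip":0},
  ],
)

```text
time: 18.65
position: [0.5129, -0.0976, 0.0383]
eef_rot: [[0.073, 0.997, 0.0], [0.997, -0.073, -0.0], [-0.0, 0.0, -1.0]]
contact_force: [-0.5, -0.4, -1.2]
width: 0.0073
finger_force: 59.0
```

Call:
play_rows(
  deltas=[
    {"dx":0,"dy":0,"dz":0.1,"ax":0,"ay":0,"az":0,"grip":0},
    {"dx":0,"dy":0,"dz":0,"ax":0,"ay":0,"az":0,"grip":0},
    {"dx":0,"dy":0,"dz":0,"ax":0,"ay":0,"az":0,"grip":0},
    {"dx":0,"dy":0,"dz":0,"ax":0,"ay":0,"az":0,"grip":0},
  ],
)

```text
time: 19.15
position: [0.5133, -0.0978, 0.0377]
eef_rot: [[0.073, 0.997, 0.001], [0.997, -0.073, -0.0], [-0.0, 0.001, -1.0]]
contact_force: [-0.2, -0.4, 4.5]
width: 0.0075
finger_force: 59.7
```

Call:
play_rows(
  deltas=[
    {"dx":0,"dy":0,"dz":0.05,"ax":0,"ay":0,"az":0,"grip":0},
    {"dx":0,"dy":0,"dz":0,"ax":0,"ay":0,"az":0,"grip":0},
    {"dx":0,"dy":0,"dz":0,"ax":0,"ay":0,"az":0,"grip":0},
  ],
)

```text
time: 19.52
position: [0.5135, -0.0978, 0.0377]
eef_rot: [[0.073, 0.997, 0.001], [0.997, -0.073, -0.0], [-0.0, 0.001, -1.0]]
contact_force: [-1.3, 1.2, 7.1]
width: 0.0076
finger_force: 60.0
```

Call:
play_rows(
  deltas=[
    {"dx":0,"dy":0.2,"dz":0,"ax":0,"ay":0,"az":0,"grip":0},
    {"dx":0,"dy":0.2,"dz":0,"ax":0,"ay":0,"az":0,"grip":0},
    {"dx":0,"dy":0.2,"dz":0,"ax":0,"ay":0,"az":0,"grip":0},
    {"dx":0,"dy":0,"dz":0,"ax":0,"ay":0,"az":0,"grip":0},
  ],
)

```text
time: 20.02
position: [0.5198, -0.0985, 0.0377]
eef_rot: [[0.073, 0.997, 0.002], [0.997, -0.073, -0.001], [-0.001, 0.002, -1.0]]
contact_force: [-0.8, 0.7, 6.3]
width: 0.0075
finger_force: 59.9
```

Call:
play_rows(
  deltas=[
    {"dx":0,"dy":0.2,"dz":0,"ax":0,"ay":0,"az":0,"grip":0},
    {"dx":0,"dy":0.2,"dz":0,"ax":0,"ay":0,"az":0,"grip":0},
    {"dx":0,"dy":0,"dz":0,"ax":0,"ay":0,"az":0,"grip":0},
    {"dx":0,"dy":0,"dz":0,"ax":0,"ay":0,"az":0,"grip":0},
  ],
)

```text
time: 20.52
position: [0.5238, -0.0988, 0.0377]
eef_rot: [[0.073, 0.997, 0.002], [0.997, -0.073, -0.001], [-0.001, 0.002, -1.0]]
contact_force: [-0.8, -0.4, 6.7]
width: 0.0078
finger_force: 59.9
```

```bash
cat > sl.py <<'E'
from h import *
st=env.read_state(); a=np.radians(-4.2); e=np.array([np.cos(a),np.sin(a)]); f=np.array([-e[1],e[0]])
p=st['position'][:2]-[.5273,-.0988]; F=st['contact_force']
print('cover x,y mm',(p@e*1000-6).round(2),(p@f*1000).round(2),'z',st['position'][2].round(4),'Fx',(F[:2]@e).round(1),'Fy',(F[:2]@f).round(1),'Fz',F[2].round(1),st['eef_rot'][2].round(4),st['width'])
E
python3 sl.py
```

```text
cover x,y mm -9.54 -0.21 z 0.0377 Fx -0.8 Fy -0.4 Fz 6.7 [-6.0e-04  1.8e-03 -1.0e+00] 0.007823789462366754
```

Call:
play_rows(
  deltas=[
    {"dx":0,"dy":0.15,"dz":0.05,"ax":0,"ay":0,"az":0,"grip":0},
    {"dx":0,"dy":0.15,"dz":0,"ax":0,"ay":0,"az":0,"grip":0},
    {"dx":0,"dy":0,"dz":0,"ax":0,"ay":0,"az":0,"grip":0},
    {"dx":0,"dy":0,"dz":0,"ax":0,"ay":0,"az":0,"grip":0},
  ],
)

```text
time: 21.02
position: [0.5261, -0.099, 0.0377]
eef_rot: [[0.073, 0.997, 0.0], [0.997, -0.073, -0.001], [-0.001, 0.0, -1.0]]
contact_force: [-4.0, 0.3, 12.4]
width: 0.0076
finger_force: 60.5
```

```bash
python3 sl.py
```

```text
cover x,y mm -7.2 -0.27 z 0.0377 Fx -4.0 Fy 0.0 Fz 12.4 [-7.e-04  1.e-04 -1.e+00] 0.007550869133021306
```

Call:
play_rows(
  deltas=[
    {"dx":0,"dy":0.15,"dz":0,"ax":0,"ay":0,"az":0,"grip":0},
    {"dx":0,"dy":0.1,"dz":0,"ax":0,"ay":0,"az":0,"grip":0},
    {"dx":0,"dy":0,"dz":0,"ax":0,"ay":0,"az":0,"grip":0},
    {"dx":0,"dy":0,"dz":0,"ax":0,"ay":0,"az":0,"grip":0},
  ],
)

```text
time: 21.52
position: [0.5277, -0.099, 0.0377]
eef_rot: [[0.073, 0.997, -0.002], [0.997, -0.073, -0.0], [-0.001, -0.002, -1.0]]
contact_force: [-6.9, 0.8, 14.3]
width: 0.0077
finger_force: 60.8
```

```bash
python3 sl.py
```

```text
cover x,y mm -5.62 -0.2 z 0.0377 Fx -6.9 Fy 0.3 Fz 14.3 [-5.e-04 -2.e-03 -1.e+00] 0.00769861770001982
```

Call:
play_rows(
  deltas=[
    {"dx":0,"dy":0.1,"dz":0,"ax":0,"ay":0,"az":0,"grip":0},
    {"dx":0,"dy":0.1,"dz":0,"ax":0,"ay":0,"az":0,"grip":0},
    {"dx":0,"dy":0,"dz":0,"ax":0,"ay":0,"az":0,"grip":0},
    {"dx":0,"dy":0,"dz":0,"ax":0,"ay":0,"az":0,"grip":0},
  ],
)

```text
time: 22.02
position: [0.5293, -0.0991, 0.0378]
eef_rot: [[0.073, 0.997, -0.003], [0.997, -0.073, -0.0], [-0.0, -0.003, -1.0]]
contact_force: [-7.7, 0.1, 15.5]
width: 0.0078
finger_force: 61.0
```

```bash
python3 sl.py
```

```text
cover x,y mm -4.0 -0.14 z 0.0378 Fx -7.7 Fy -0.5 Fz 15.5 [-4.0e-04 -2.9e-03 -1.0e+00] 0.007761280507788474
```

Call:
play_rows(
  deltas=[
    {"dx":0,"dy":0.1,"dz":0,"ax":0,"ay":0,"az":0,"grip":0},
    {"dx":0,"dy":0.1,"dz":0,"ax":0,"ay":0,"az":0,"grip":0},
    {"dx":0,"dy":0,"dz":0,"ax":0,"ay":0,"az":0,"grip":0},
    {"dx":0,"dy":0,"dz":0,"ax":0,"ay":0,"az":0,"grip":0},
  ],
)

```text
time: 22.52
position: [0.5312, -0.0992, 0.0379]
eef_rot: [[0.073, 0.997, -0.003], [0.997, -0.073, -0.0], [-0.0, -0.003, -1.0]]
contact_force: [-7.8, 0.9, 16.3]
width: 0.0076
finger_force: 61.1
```

```bash
python3 sl.py
```

```text
cover x,y mm -2.04 -0.14 z 0.0379 Fx -7.8 Fy 0.3 Fz 16.3 [-4.0e-04 -3.1e-03 -1.0e+00] 0.007592275009067206
```

```bash
cat > ft.py <<'E'
from h import *
s=grab('scene');P=cloud(s);F=[]
for u in [(0.609,-.0508),(.6019,-.1577),(.4524,-.0396),(.4442,-.1455)]:
    m=near(P,*u,.018)&(P[...,2]>.0415)&(P[...,2]<.048); F.append(P[m].mean(0)); print(m.sum(),end=' ')
print('centre',np.mean(F,axis=0).round(4),'vs .5269 -.0984')
E
python3 ft.py
```

```text
43 8 53 50 centre [ 0.5273 -0.0981  0.0436] vs .5269 -.0984
```

Call:
play_rows(
  deltas=[
    {"dx":0,"dy":0.1,"dz":0,"ax":0,"ay":0,"az":0,"grip":0},
    {"dx":0,"dy":0,"dz":0,"ax":0,"ay":0,"az":0,"grip":0},
    {"dx":0,"dy":0,"dz":0,"ax":0,"ay":0,"az":0,"grip":0},
  ],
)

```text
time: 22.95
position: [0.5322, -0.0993, 0.038]
eef_rot: [[0.073, 0.997, -0.003], [0.997, -0.073, -0.0], [-0.0, -0.003, -1.0]]
contact_force: [-7.2, 1.4, 16.9]
width: 0.0081
finger_force: 61.2
```

```bash
python3 sl.py
```

```text
cover x,y mm -1.03 -0.13 z 0.038 Fx -7.3 Fy 0.9 Fz 16.9 [-4.0e-04 -3.1e-03 -1.0e+00] 0.00807555829628014
```

Call:
play_rows(
  deltas=[
    {"dx":0,"dy":0.1,"dz":0,"ax":0,"ay":0,"az":0,"grip":0},
    {"dx":0,"dy":0,"dz":0,"ax":0,"ay":0,"az":0,"grip":0},
    {"dx":0,"dy":0,"dz":0,"ax":0,"ay":0,"az":0,"grip":0},
  ],
)

```text
time: 23.32
position: [0.5325, -0.0993, 0.038]
eef_rot: [[0.073, 0.997, -0.005], [0.997, -0.073, 0.0], [-0.0, -0.005, -1.0]]
contact_force: [-10.8, 1.3, 18.4]
width: 0.0078
finger_force: 61.4
```

```bash
python3 sl.py
```

```text
cover x,y mm -0.76 -0.13 z 0.038 Fx -10.9 Fy 0.5 Fz 18.4 [-3.0e-04 -4.8e-03 -1.0e+00] 0.0077627499864470735
```

Call:
play_rows(
  deltas=[
    {"dx":0,"dy":0.1,"dz":-0.03,"ax":0,"ay":0,"az":0,"grip":0},
    {"dx":0,"dy":0.1,"dz":0,"ax":0,"ay":0,"az":0,"grip":0},
    {"dx":0,"dy":0,"dz":0,"ax":0,"ay":0,"az":0,"grip":0},
    {"dx":0,"dy":0,"dz":0,"ax":0,"ay":0,"az":0,"grip":0},
  ],
)

```text
time: 23.82
position: [0.5341, -0.0994, 0.038]
eef_rot: [[0.073, 0.997, -0.006], [0.997, -0.073, 0.0], [-0.0, -0.006, -1.0]]
contact_force: [-10.1, 0.1, 18.5]
width: 0.0077
finger_force: 61.3
```

```bash
python3 sl.py; python3 ft.py
```

```text
cover x,y mm 0.81 -0.11 z 0.038 Fx -10.1 Fy -0.7 Fz 18.5 [-3.0e-04 -5.7e-03 -1.0e+00] 0.007704192252068309
43 5 56 48 centre [ 0.5267 -0.0984  0.044 ] vs .5269 -.0984
```

Call:
play_rows(
  deltas=[
    {"dx":0,"dy":0.1,"dz":0,"ax":0,"ay":0,"az":0,"grip":0},
    {"dx":0,"dy":0,"dz":0,"ax":0,"ay":0,"az":0,"grip":0},
    {"dx":0,"dy":0,"dz":0,"ax":0,"ay":0,"az":0,"grip":0},
  ],
)

```text
time: 24.25
position: [0.5346, -0.0994, 0.0376]
eef_rot: [[0.073, 0.997, -0.007], [0.997, -0.073, 0.0], [-0.0, -0.007, -1.0]]
contact_force: [-10.3, -0.2, 16.0]
width: 0.0077
finger_force: 61.2
```

```bash
python3 sl.py
```

```text
cover x,y mm 1.37 -0.09 z 0.0376 Fx -10.3 Fy -1.0 Fz 16.0 [-2.0e-04 -6.5e-03 -1.0e+00] 0.007727656488508392
```

```bash
python3 - <<'E'
from h import *
s=grab('scene')
u,v=proj(s,[.505,-.097,.04])[0].astype(int)
cv2.imwrite('pics/f.png',np.clip(cv2.resize(s['frame'][v-36:v+36,u-48:u+48,::-1],(800,600),interpolation=cv2.INTER_CUBIC)*1.3,0,255).astype('uint8'))
E
python3 ft.py
```

```text
42 6 49 50 centre [ 0.5269 -0.099   0.0441] vs .5269 -.0984
```

View pics/f.png

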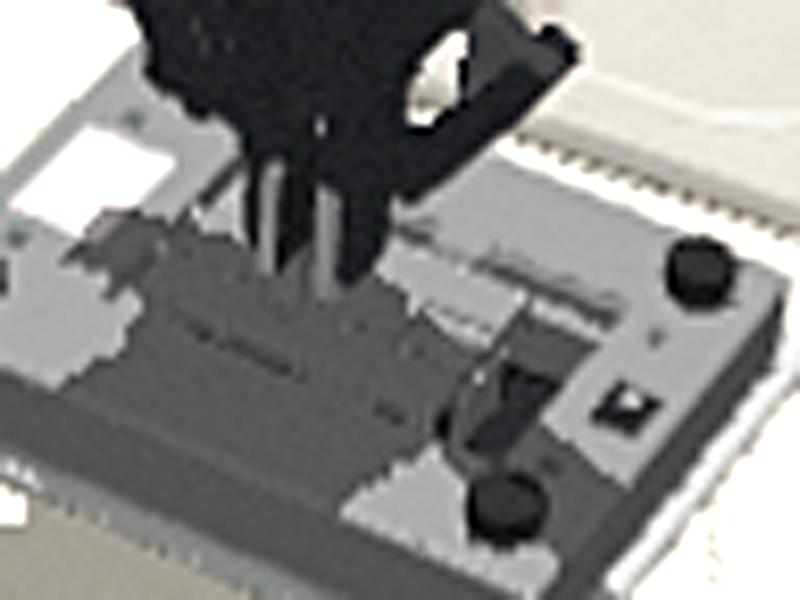

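```bash
cat > tab.py <<'E'
from h import *
a=np.radians(-4.2); R=np.array([[np.cos(a),-np.sin(a)],[np.sin(a),np.cos(a)]])
for k in range(1):
  for n,t in(('scene',[.5269,-.0984]),('top',[.5277,-.0993])):
    c=grab(n); P=cloud(c); L=(P[...,:2]-t)@R*1000
    for x in range(-56,-10,3):
        r=[]
        for lo,hi in((-8,8),(12,25)):
            q=P[(abs(L[...,0]-x)<1.8)&(L[...,1]>lo)&(L[...,1]<hi)][:,2]; r.append((len(q),round(float(np.median(q))*1000,1) if len(q) else None))
        print(n,x,r)
E
python3 tab.py
```

```text
scene -56 [(10, 128.7), (0, None)]
scene -53 [(17, 128.5), (3, 131.6)]
scene -50 [(18, 130.8), (3, 128.2)]
scene -47 [(19, 16.5), (4, 128.4)]
scene -44 [(39, 24.2), (7, 34.8)]
scene -41 [(35, 34.7), (12, 33.0)]
scene -38 [(30, 126.9), (11, 33.0)]
scene -35 [(32, 136.9), (8, 33.7)]
scene -32 [(52, 144.5), (10, 33.6)]
scene -29 [(149, 187.5), (16, 35.0)]
scene -26 [(160, 258.6), (75, 203.2)]
scene -23 [(95, 262.6), (159, 231.1)]
scene -20 [(30, 93.1), (186, 249.1)]
scene -17 [(20, 92.4), (131, 258.7)]
scene -14 [(24, 89.7), (74, 255.0)]
scene -11 [(61, 67.4), (50, 134.4)]
top -56 [(0, None), (0, None)]
top -53 [(0, None), (0, None)]
top -50 [(0, None), (0, None)]
top -47 [(0, None), (0, None)]
top -44 [(0, None), (0, None)]
top -41 [(0, None), (0, None)]
top -38 [(1, 139.3), (0, None)]
top -35 [(17, 141.8), (0, None)]
top -32 [(58, 351.9), (0, None)]
top -29 [(178, 242.7), (10, 277.9)]
top -26 [(170, 290.8), (94, 311.2)]
top -23 [(62, 375.3), (150, 274.6)]
top -20 [(46, 379.6), (123, 289.5)]
top -17 [(43, 382.4), (73, 372.2)]
top -14 [(53, 384.5), (35, 381.0)]
top -11 [(47, 386.6), (37, 383.9)]
```

```bash
cat > tab.py <<'E'
from h import *
a=np.radians(-4.2); R=np.array([[np.cos(a),-np.sin(a)],[np.sin(a),np.cos(a)]])
A=[cloud(grab('scene')) for _ in range(3)]; P=np.median(A,axis=0); L=(P[...,:2]-[.5269,-.0984])@R*1000; Z=P[...,2]*1000
for x in range(-50,-18,2):
    r=[]
    for lo,hi in((-25,-12),(-8,8),(12,25)):
        q=Z[(abs(L[...,0]-x)<1.2)&(L[...,1]>lo)&(L[...,1]<hi)&(Z>30)&(Z<43)]; r.append((len(q),round(float(np.mean(q)),1) if len(q) else None))
    print(x,r)
E
python3 tab.py; python3 sl.py
```

```text
-50 [(0, None), (0, None), (0, None)]
-48 [(0, None), (0, None), (0, None)]
-46 [(0, None), (0, None), (0, None)]
-44 [(4, 33.4), (3, 33.1), (4, 31.8)]
-42 [(6, 33.1), (8, 33.2), (6, 33.0)]
-40 [(4, 33.4), (7, 33.5), (5, 33.4)]
-38 [(8, 33.3), (7, 33.0), (4, 34.0)]
-36 [(7, 34.0), (8, 33.4), (4, 34.8)]
-34 [(3, 33.6), (5, 33.7), (5, 33.2)]
-32 [(5, 33.6), (5, 34.3), (5, 33.6)]
-30 [(3, 34.2), (7, 33.4), (7, 33.6)]
-28 [(3, 33.2), (6, 34.2), (6, 33.7)]
-26 [(4, 33.7), (6, 33.6), (3, 33.6)]
-24 [(4, 34.1), (4, 33.0), (6, 34.0)]
-22 [(7, 33.2), (7, 32.4), (3, 33.0)]
-20 [(6, 33.7), (6, 33.1), (7, 32.9)]
cover x,y mm 1.36 -0.1 z 0.0376 Fx -10.4 Fy -2.0 Fz 16.6 [-2.0e-04 -6.6e-03 -1.0e+00] 0.00752613764759302
```

Call:
play_rows(
  deltas=[
    {"dx":0,"dy":-0.15,"dz":0,"ax":0,"ay":0,"az":0,"grip":0},
    {"dx":0,"dy":-0.15,"dz":-0.1,"ax":0,"ay":0,"az":0,"grip":0},
    {"dx":0,"dy":0,"dz":0,"ax":0,"ay":0,"az":0,"grip":0},
    {"dx":0,"dy":0,"dz":0,"ax":0,"ay":0,"az":0,"grip":0},
  ],
)

```text
time: 25.1
position: [0.5342, -0.0994, 0.0377]
eef_rot: [[0.073, 0.997, -0.0], [0.997, -0.073, -0.0], [-0.0, -0.0, -1.0]]
contact_force: [-3.1, -0.5, 5.7]
width: 0.0074
finger_force: 59.9
```

```bash
python3 sl.py; python3 tab.py | head -6
```

```text
cover x,y mm 0.96 -0.08 z 0.0377 Fx -3.1 Fy -0.8 Fz 5.7 [-3.e-04 -5.e-04 -1.e+00] 0.007408037255126169
-50 [(0, None), (0, None), (0, None)]
-48 [(0, None), (0, None), (0, None)]
-46 [(0, None), (0, None), (0, None)]
-44 [(4, 32.1), (5, 33.5), (4, 33.2)]
-42 [(5, 33.3), (8, 33.9), (5, 33.3)]
-40 [(5, 33.3), (6, 33.1), (6, 33.5)]
```

Call:
play_rows(
  deltas=[
    {"dx":0,"dy":-0.08,"dz":-0.08,"ax":0,"ay":0,"az":0,"grip":0},
    {"dx":0,"dy":0,"dz":0,"ax":0,"ay":0,"az":0,"grip":0},
    {"dx":0,"dy":0,"dz":0,"ax":0,"ay":0,"az":0,"grip":0.3},
    {"dx":0,"dy":0,"dz":0,"ax":0,"ay":0,"az":0,"grip":0.3},
    {"dx":0,"dy":0,"dz":0,"ax":0,"ay":0,"az":0,"grip":0.3},
    {"dx":0,"dy":0,"dz":-1,"ax":0,"ay":0,"az":0,"grip":0.3},
    {"dx":0,"dy":0,"dz":-3,"ax":0,"ay":0,"az":0,"grip":0.3},
    {"dx":0,"dy":0,"dz":-5,"ax":0,"ay":0,"az":0,"grip":0.3},
    {"dx":0,"dy":0,"dz":-5,"ax":0,"ay":0,"az":0,"grip":0.3},
    {"dx":5,"dy":0,"dz":0,"ax":0,"ay":0,"az":0,"grip":0.3},
    {"dx":5,"dy":0,"dz":0,"ax":0,"ay":0,"az":0,"grip":0.3},
    {"dx":5,"dy":0,"dz":0,"ax":0,"ay":0,"az":0,"grip":0.3},
  ],
)

```text
time: 26.75
position: [0.5448, 0.0517, 0.1797]
eef_rot: [[0.074, 0.997, 0.002], [0.997, -0.074, -0.0], [0.0, 0.002, -1.0]]
contact_force: [1.1, -0.3, 0.3]
width: 0.0255
finger_force: 0.0
```

Call:
play_rows(
  deltas=[
    {"dx":5,"dy":0,"dz":0,"ax":0,"ay":0,"az":0,"grip":0.3},
    {"dx":5,"dy":0,"dz":0,"ax":0,"ay":0,"az":0,"grip":0.3},
    {"dx":0,"dy":0,"dz":0,"ax":0,"ay":0,"az":0,"grip":0.3},
    {"dx":0,"dy":0,"dz":0,"ax":0,"ay":0,"az":0,"grip":0.3},
  ],
)

```text
time: 27.25
position: [0.5518, 0.1499, 0.1788]
eef_rot: [[0.073, 0.997, 0.0], [0.997, -0.073, -0.001], [-0.001, 0.0, -1.0]]
contact_force: [-0.2, -0.7, -0.0]
width: 0.0258
finger_force: 0.0
```

```bash
python3 - <<'E'
from h import *
a=np.radians(-4.2); R=np.array([[np.cos(a),-np.sin(a)],[np.sin(a),np.cos(a)]])
t=load('top') if 0 else grab('top'); P=np.median([cloud(grab('top')) for _ in range(4)],axis=0)
F=[]
for u in [(0.6102,-.0519),(.6019,-.1581),(.4531,-.0407),(.4456,-.1464)]:
    m=near(P,*u,.018)&(P[...,2]>.0415)&(P[...,2]<.048); F.append(P[m].mean(0))
ce=np.mean(F,axis=0); print('scale',ce.round(4),'vs .5277 -.0993')
L=(P[...,:2]-ce[:2])@R*1000; Z=P[...,2]*1000
m=(Z>39)&(abs(L[...,0]-6)<20)&(abs(L[...,1])<30); print('grip centre',m.sum(),L[m].mean(0).round(2),Z[m].mean())
for x in range(-52,-18,4): print(x,[(q.size,round(float(q.mean()),1)) for q in (Z[(abs(L[...,0]-x)<2)&(L[...,1]>lo)&(L[...,1]<hi)] for lo,hi in((-25,-12),(-8,8),(12,25)))])
def cr(c,r,W,H,g):
    u,v=proj(c,[.5273,-.0988,.03])[0].astype(int); k=int(r*H/W); return np.clip(cv2.resize(c['frame'][v-k:v+k,u-r:u+r,::-1],(W,H),interpolation=cv2.INTER_CUBIC)*g,0,255).astype('uint8')
cv2.imwrite('pics/g.png',np.hstack([cr(t,45,400,500,1.7),cr(grab('scene'),50,400,500,1.2)]))
E
```

```text
scale [ 0.5279 -0.0993  0.0441] vs .5277 -.0993
grip centre 92 [ 5.56 -0.28] 42.63462020229371
-52 [(9, 7.4), (14, 7.4), (9, 7.2)]
-48 [(10, 7.3), (14, 7.1), (11, 7.1)]
-44 [(17, 16.2), (24, 23.3), (19, 16.8)]
-40 [(13, 31.9), (15, 33.1), (13, 33.7)]
-36 [(14, 30.3), (13, 33.4), (13, 33.8)]
-32 [(15, 30.0), (14, 31.8), (12, 33.9)]
-28 [(15, 32.4), (14, 29.9), (13, 32.3)]
-24 [(14, 33.6), (10, 28.4), (12, 34.2)]
-20 [(13, 33.8), (23, 25.9), (12, 34.3)]
```

View pics/g.png

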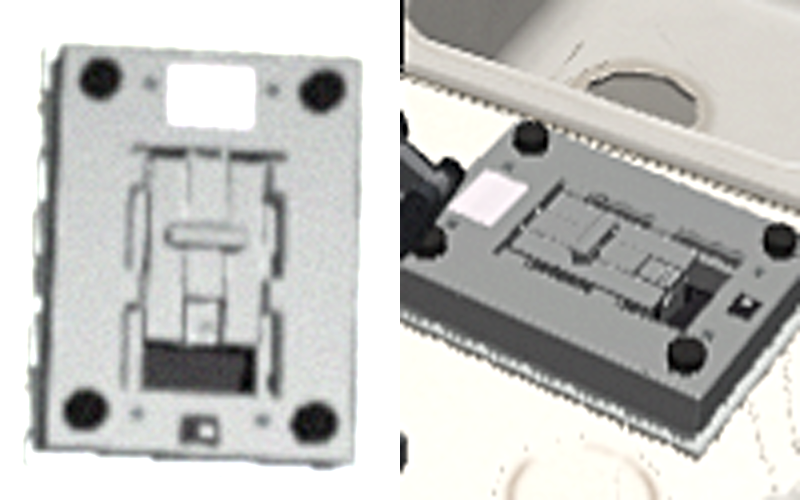

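The cover sits in its rails with the grip bar at scale x 5.6 mm (6 when home). The tab lies flat and the scale hasn't moved.

```bash
python3 -c "
from cell import env
print(env.hand_in())"
```

```text
the job is handed in; nothing more can be done
None
```

I handed the job in at about 27 s: the battery is flat in the bay with its terminals at the contacts, and the cover is latched about 0.4 mm from home with its tab flat. The scale did not measurably move and the arm is clear; no verdict came back, and I did not measure the leaf-spring force directly (the measured push was about 11 N).

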